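# Index the collecting jar to the lamp-lit funnel

### The job

On the funnel rack, the steel sleeve that carries the collecting jar is locked to its rail by a spring plunger with a black knob. Pull the knob up, slide the sleeve along the rail to the next hole so that the jar ends under the funnel wearing the domed lamp hood (not the one with the flat cover), and let the pin drop into that hole. Then push the knob fully down and finish while still holding it down with the fingers, the jar standing upright in its carrier and the other things on the bench left alone.

Things in the scene. Friction and masses are not known exactly. Their poses are not given: they have to be found in the camera images.
- rack: Fixed wooden rack 250 x 472 mm, yaw within 0.25 rad. Origin on the bench under the middle of the rail; y runs along the rail, x away from the robot, z up. Three red funnels, 106 mm across, at x = 160 mm, y = -110, 0, +110 mm: spout ends 112 mm, rims 227 mm above the bench, held by wooden bars along y at x = 93 and 227 mm, 14 mm thick, tops 215 mm up.
- rail_mid (a point): Centre of the rail's top face, 110 mm above the rack's origin. The rail is a fixed 30 mm square aluminium tube along the rack's y, ending 215 mm each way in posts 118 mm high. Its top has three 11 mm square holes: here (under the sleeve at the start) and 110 mm to either side.
- carrier (a joint): Position of the steel sleeve along the rail, m: 0 at the middle hole where it starts, grows towards the rack's +y; at +-0.11 the pin is over an outer hole; ends at +-0.14. Friction about 1.5 N, light damping. Locked while the pin is in a hole.
- sleeve (a point): Centre of the sleeve's top, 116 mm above the bench. The sleeve is 60 mm long and 42 mm wide; on it a 24 mm diameter boss rises to 139 mm, just under the knob. A shelf low behind it carries the jar 160 mm behind the rail (rack x = 160 mm).
- plunger (a joint): Plunger height, m: 0 = knob fully down, grows as pulled up, stop 0.024. Spring 600 N/m resting at about 0.006: there the 8 mm round-nosed pin is 8 mm deep in the hole and locks (1.5 mm play). Clear of the rail above 0.014; between holes it rests on the rail at 0.014 and drops in over a hole. About 8 N to pull to 0.019, 4 N to push to 0; let go, it returns to 0.006.
- knob: Black upright cylinder, 30 mm diameter, 28 mm high, the plunger's knob, which moves with the sleeve and the plunger. Origin at the centre of its underside, 140 mm above the bench when fully down (joint plunger 0). Free on all sides: nothing but the 24 mm boss within 20 mm below it.
- knob_top (a point): Centre of the knob's top face (28 mm above its origin).
- jar: Loose open glass jar, 54 mm diameter, 60 mm high, 60 to 135 g, standing in a square 14 mm high rim on the sleeve's shelf with 2 mm play. Origin at the centre of its underside, 27 mm above the bench. It rides with the sleeve beneath the funnel spouts (spout ends 25 mm above its mouth).
- hood: Domed aluminium lamp hood, 112 mm diameter, 52 mm high with the black socket stub on top, fixed on top of one outer funnel, left or right. Origin at the centre of its underside on the funnel's axis, 227 mm above the bench. It marks the funnel the jar must go under.
- cover: Flat aluminium cover disc, 112 mm diameter, 6 mm thick with a small grip, fixed on the other outer funnel. Origin at the centre of its underside.
- microscope: White stereo microscope, fixed, base 260 x 200 mm, about 320 mm high, at the left of the rack; origin under its base centre. Leave alone.
- dish: Loose glass dish, 90 mm diameter, 16 mm high, at the right. Leave alone.
- washbottle: Loose white bottle, 64 mm diameter, 150 mm high, at the right. Leave alone.
- ruler: Loose yellow ruler, 30 x 200 x 4 mm, lying at the right. Leave alone.

How it is judged (in metres and radians):
On the way, in this order (a step that is already met when the one before it is completed fails the run):
1. the pin is pulled clear of the middle hole while the sleeve is still there (value of joint plunger above 0.012 m and value of joint carrier between -0.02 and 0.02 m), for 0.05 s.
2. the jar is under the hooded funnel and the pin has dropped into that hole (horizontal distance between jar and hood below 0.01 m and value of joint plunger below 0.009 m), for 0.1 s.
At the end, for the whole second after the job is handed in: The fingers are holding the knob down (more than 1.5 N) with the plunger within 2.5 mm of fully down in the hole under the hooded funnel, the jar at rest, upright (0.12 rad) in its carrier with its axis within 10 mm of the hooded funnel's (value of joint plunger below 0.0025 m and contact force between the fingers and knob above 1.5 N and horizontal distance between jar and hood below 0.01 m and angle between jar's own z axis and vertical below 0.12 rad and height (world z) of jar between 0.021 and 0.033 m and velocity of joint carrier between -0.01 and 0.01 m/s and linear speed of jar below 0.02 m/s); the arm keeps its last pose, push and grip.
It fails at once if the jar is tipped or thrown out of its carrier (angle between jar's own z axis and vertical above 0.35 rad or height (world z) of jar above 0.045 m).
It fails at once if a bystander is disturbed (distance of any of dish, washbottle, ruler from where it was at the start of the episode above 0.03 m or contact force between any of the arm, the fingers and microscope above 2 N).
It also fails if it takes over 35 s, if anything falls off the work surface, if the arm or the gripper's body presses on something with over 40 N, if the wrist force passes 120 N, or if a joint passes its speed limit or range.

### The arm

A 6-joint arm with a two-finger parallel gripper is mounted at the origin on the work surface. World frame = base frame: x ahead of the robot, y to its left, z up, the work surface at z = 0. Lengths are in mm, angles in degrees, forces in N, time in s.
With the tool pointing down it reaches from about 300 to 850 mm from the base axis. Payload 4.2 kg.
Tool frame: the origin (TCP) lies midway between the tips of the shut fingers; the grasp point (between the pads) lies 19 mm behind it; z points along the fingers, y is the line along which they close (so a half turn about z gives the same grasp; the last joint's range is limited). The gripper opens to 91 mm and grips with 3 to 60 N. Pads are 32 mm wide; open, the fingers measure 118 mm over their backs; the gripper's body (76 mm by 178 mm) begins 60 mm behind the grasp point.
Start: joints at [67.151, 18.312, 89.639, -0, 72.044, -1.146], TCP at [212.642, 534.253, 213.976] pointing down, gripper open.
Joint ranges: [-177.97, 177.97], [-48.28, 115.42], [12.27, 149.76], [-77.06, 257.06], [2.81, 150.46], [-146.56, 146.56]. Speed limits (degrees/s): [147.25, 147.25, 180, 180, 180, 180].

### API

Orientations are given as [roll, pitch, yaw] about the fixed x, y, z axes, in that order (R = Rz(yaw) Ry(pitch) Rx(roll)).
In Python, from workcell import env, vision, probe_bus, job_done gives the robot as it stands (env), with the cameras (vision), the readings (probe_bus) and the job as plain functions.
- The arm moves only by the tool tcp_steps, called by a JSON object that holds its "name" and its "arguments". Schema: {"type":"object","properties":{"ticks":{"type":"object","properties":{"moves":{"type":"array","items":{"type":"array","items":{"type":"number"},"minItems":6,"maxItems":6},"minItems":1,"maxItems":8}},"additionalProperties":false,"required":["moves"]},"finger_gap":{"type":"number"},"grip_force":{"type":"number"},"only":{"type":"string"},"quiet":{"type":"boolean"},"lines":{"type":"string"}},"required":["ticks"],"additionalProperties":false}. ticks is an object whose key "moves" holds a list of rows, 1 to 8 of them, each of 6 numbers: dx, dy, dz in mm, then a rotation vector rx, ry, rz in degrees; each row shifts and turns the commanded pose from where the row before left it, along the tool's axes as they then stand; what a row does not reach is not made up. A row lasts 1/10 s, in which the tool goes at most 50 mm and 8.59 degrees, less where a joint would pass 70% of its speed; a pose out of reach is approached as far as the arm can. finger_gap is the finger opening in mm, set as the call begins (left out keeps the last). The fingers move at their own pace and stop on an object; grip_force is the grip in N (left out, the last holds). Time passes only in rows, so rows that do not move let the fingers close. The tool returns the time, the measured TCP pose, the force, the opening and the grip force at its end. only (a regular expression) keeps the lines of the reply that match it, lines (a string "A,B") keeps lines A to B, and quiet returns only ok. Input that does not fit is refused with a message, and nothing moves.
- probe_bus.state(): the state, without advancing time (a new reading comes with each control period).
- vision.grab_frame(name): name is "side" or "top" or "wrist"; returns the picture (480x640x3 uint8, blue, green, red); there is no depth.
- vision.camera_model(name): a dict with "fx", "fy", "cx", "cy" (pixels), "T" (4x4, takes a point from camera to world coordinates). Camera axes: x right, y up, looking along -z (the intrinsics and any distortion apply to the point x, -y, -z); pixel columns grow to the right and rows downward; lengths in mm; the calibration is good to about 2 mm. The wrist camera is an equidistant fisheye: a pixel r from the principal point sees the ray r / f radians off the axis. A picture is of the moment at which its call begins: read the wrist's pose just before it. camera_model takes no time and is no camera call; for the wrist camera it gives the pose at the moment of the call.
- job_done(): hands the job in; it is judged then, once.
The state is a dict: "time_s": time; "qpos": joint angles; "qvel": joint speeds; "effort": joint torques, N m; "ee_pos": TCP position; "ee_rot": TCP orientation; "force": force on the tool from outside, world axes, zero at the start; "torque": the same for the moment, N m; "gripper_width": finger opening in mm; "gripper_force": force on a finger pad.
Only numpy, scipy, OpenCV 4.12 (cv2) and the standard library are available. Lean on these libraries where they do the work, as an engineer would, in place of code of your own. Each camera call takes 0.05 s, during which the arm holds its last target. There are 200 camera calls.

## Working session

There is one attempt and no reset: what is moved stays moved. The work goes in short steps, Python scripts to look and compute and a tool call to move; the robot and the scene stay as the last step left them, time stands still between calls to the robot, and variables do not carry over. Pictures are saved under pics/ and viewed, at most 10 in all, crops included, and the job is handed in when it is done.

```bash
mkdir -p pics; ls; python3 - <<'E'
from workcell import env, vision, probe_bus, job_done
import cv2
for n in("side","top"):
    cv2.imwrite(f"pics/{n}0.png",vision.grab_frame(n)); m=vision.camera_model(n); print(n,{k:(v if k!='T' else v) for k,v in m.items()})
s=probe_bus.state();print(s)
E
```

```text
pics
workcell.py
side {'fx': 579.3517599879049, 'fy': 579.3517599879049, 'cx': 322.7818584452474, 'cy': 241.56684540125207, 'T': array([[-8.01130415e-01,  4.21396700e-01, -4.24988093e-01,
        -1.11315927e+02],
       [-5.98485033e-01, -5.61233122e-01,  5.71693141e-01,
         9.29594988e+02],
       [ 2.39220827e-03,  7.12349776e-01,  7.01820542e-01,
         1.20623493e+03],
       [ 0.00000000e+00,  0.00000000e+00,  0.00000000e+00,
         1.00000000e+00]])}
top {'fx': 564.8470643393381, 'fy': 564.8470643393381, 'cx': 314.4883010072664, 'cy': 241.77068984160908, 'T': array([[ 1.39026065e-02,  9.85381241e-01, -1.69795547e-01,
         2.71836747e+02],
       [-9.99807477e-01,  1.60509076e-02,  1.12861223e-02,
         7.08977550e+01],
       [ 1.38465058e-02,  1.69605951e-01,  9.85414682e-01,
         1.71647144e+03],
       [ 0.00000000e+00,  0.00000000e+00,  0.00000000e+00,
         1.00000000e+00]])}
{'time_s': 0.1, 'qpos': array([ 6.71508740e+01,  1.83474678e+01,  8.96982629e+01,  1.17190465e-04,
        7.20428367e+01, -1.14427748e+00]), 'qvel': array([ 0.04489394, -0.08727491, -0.2474035 , -0.08815188,  0.01382931,
       -0.03627369]), 'effort': array([ 1.06074764e-03, -4.13336527e+01, -2.32511920e+01,  7.28139700e-02,
        4.22277278e-02, -5.74974888e-05]), 'ee_pos': array([212.46352901, 533.83764843, 213.21727273]), 'ee_rot': array([-1.79911452e+02, -1.88010126e-03,  1.58295114e+02]), 'force': array([ 0.55743416, -0.10111712,  0.84235462]), 'torque': array([ 0.04096121, -0.04720658,  0.02525416]), 'gripper_force': 0.0, 'gripper_width': 91.2379065819975}
```

View pics/side0.png

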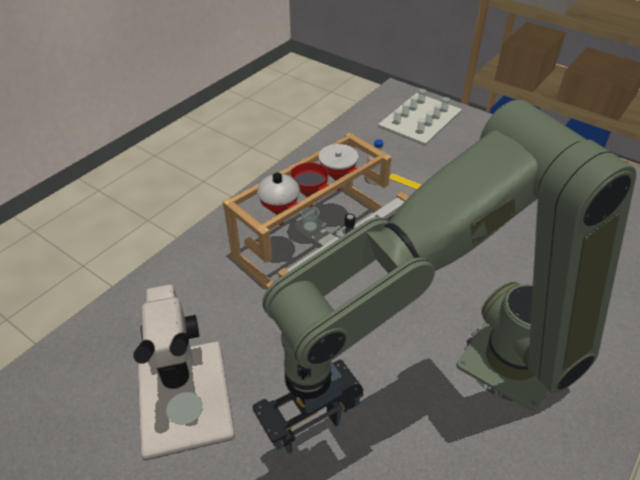

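View pics/top0.png

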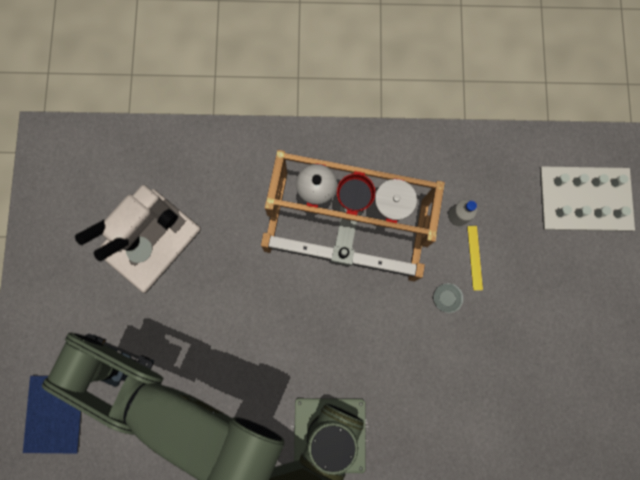

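The hood is on the left funnel (top image 317,185), the cover on the right (397,200), and the knob is at (344,252). I'll zoom in to get exact pixels.

```bash
cat > h.py <<'E'
import numpy as np
from workcell import env, vision, probe_bus, job_done
def at(name,u,v,z):
    m=vision.camera_model(name);T=np.array(m['T'])
    d=T[:3,:3]@np.array([(u-m['cx'])/m['fx'],-(v-m['cy'])/m['fy'],-1]);p=T[:3,3]
    return p+d*(z-p[2])/d[2]
def px(name,P):
    m=vision.camera_model(name);T=np.array(m['T']);c=T[:3,:3].T@(np.array(P)-T[:3,3])
    return m['cx']+m['fx']*c[0]/-c[2], m['cy']-m['fy']*c[1]/-c[2]
E
python3 - <<'E'
import cv2
i=cv2.imread('pics/top0.png')[150:280,260:450]
cv2.imwrite('pics/c.png',cv2.resize(i,None,fx=4,fy=4,interpolation=cv2.INTER_CUBIC))
E
```

```text
(no output)
```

View pics/c.png

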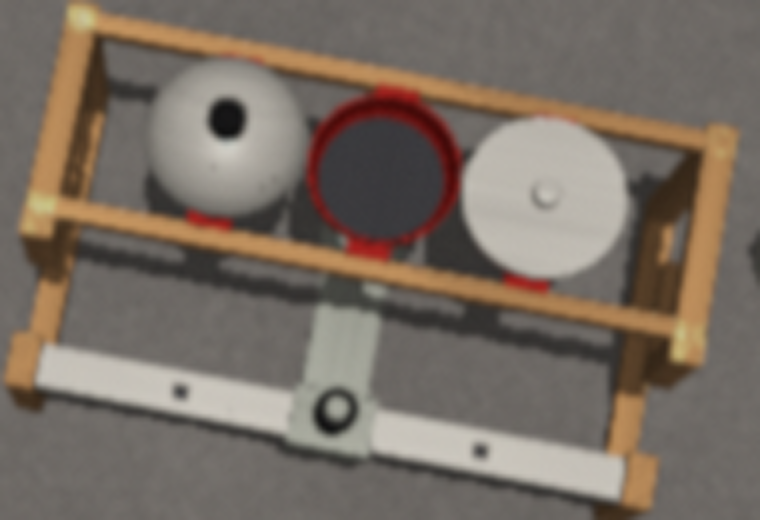

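Crop pixels: rail holes at (180,391) and (481,451), knob top centre about (336,408), hood stub (227,118), cover grip (545,193).

```bash
python3 - <<'E'
from h import *
f=lambda u,v,z:at('top',260+(u+.5)/4-.5,150+(v+.5)/4-.5,z)
a=f(180,391,110);b=f(481,451,110);print('holes',a,b,np.linalg.norm(a-b))
m=(a+b)/2;d=(a-b)/np.linalg.norm(a-b);print('mid',m,'yaw',np.degrees(np.arctan2(-d[0],d[1])))
print('knob',f(336,408,174),'hood',f(227,118,279),'cover',f(545,193,238))
x=np.array([d[1],-d[0],0]);M=np.array([m[0],m[1],0])
print('hood pred',M+160*x+110*d,'knob px side pred',px('side',M+[0,0,174]), px('side',M+[0,0,146]))
print('rimpred', M+160*x-110*d)
s=probe_bus.state();print(s['ee_pos'],s['ee_rot'],s['time_s'])
import cv2
i=cv2.imread('pics/side0.png')[130:290,220:420]
cv2.imwrite('pics/d.png',cv2.resize(i,None,fx=4,fy=3.7,interpolation=cv2.INTER_CUBIC)[:,:800])
E
```

```text
holes [531.80371141  80.68159256 110.        ] [ 491.6485751  -136.17400515  110.        ] 220.54202599349048
mid [511.72614326 -27.74620629 110.        ] yaw -10.490632051774206
knob [511.28612133 -27.71009021 174.        ] hood [686.95780741  51.79382543 279.        ] cover [ 650.31625782 -163.91903871  238.        ]
hood pred [689.07991722  51.28314813   0.        ] knob px side pred (np.float64(349.6833493091975), np.float64(217.2368276019342)) (np.float64(349.318709895029), np.float64(224.96967129755598))
rimpred [ 649.02347016 -165.03948371    0.        ]
[212.46352901 533.83764843 213.21727273] [-1.79911452e+02 -1.88010126e-03  1.58295114e+02] 0.1
```

View pics/d.png

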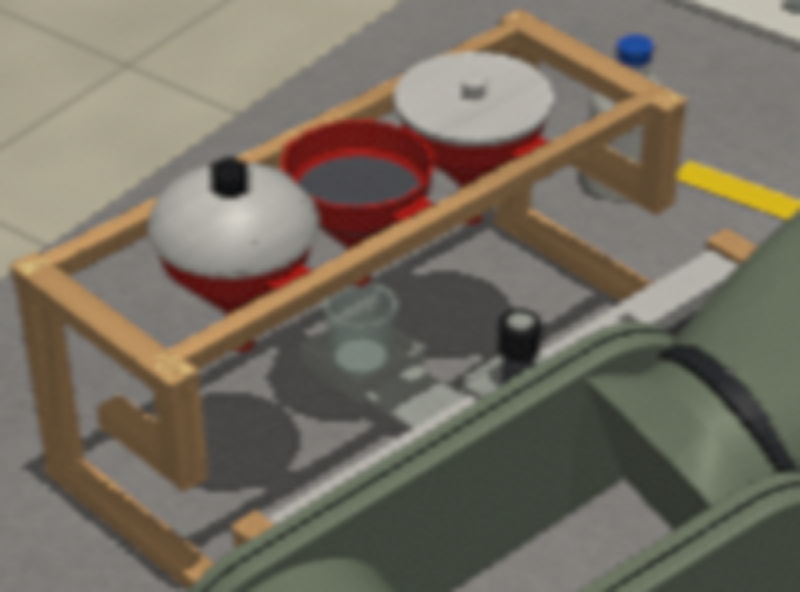

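{"name": "tcp_steps", "arguments": {"ticks": {"moves":[[0, 0, -25, 0, 0, -5.6], [0, 0, -25, 0, 0, -5.6], [-28, -35.5, 0, 0, 0, 0], [-28, -35.5, 0, 0, 0, 0], [-28, -35.5, 0, 0, 0, 0], [-28, -35.5, 0, 0, 0, 0], [-28, -35.5, 0, 0, 0, 0], [-28, -35.5, 0, 0, 0, 0]]}, "finger_gap": 91}}

```text
time_s: 0.9
ee_pos: [339.3, 292.4, 263.7]
ee_rot: [-180.0, -0.0, 169.5]
force: [0.7, 0.5, 0.1]
gripper_width: 91.0
gripper_force: 0.0
```

{"name": "tcp_steps", "arguments": {"ticks": {"moves":[[-28.4, -35.4, 0, 0, 0, 0], [-28.4, -35.4, 0, 0, 0, 0], [-28.4, -35.4, 0, 0, 0, 0], [-28.4, -35.4, 0, 0, 0, 0], [-28.4, -35.4, 0, 0, 0, 0], [-28.4, -35.4, 0, 0, 0, 0], [-28.4, -35.4, 0, 0, 0, 0], [-28.4, -35.4, 0, 0, 0, 0]]}}}

```text
time_s: 1.7
ee_pos: [511.1, -27.5, 263.6]
ee_rot: [180.0, -0.0, 169.5]
force: [0.5, 1.0, 0.7]
gripper_width: 91.1
gripper_force: 0.0
```

{"name": "tcp_steps", "arguments": {"ticks": {"moves":[[0, 0, 0, 0, 0, 0], [0, 0, 0, 0, 0, 0]]}}}

```text
time_s: 1.9
ee_pos: [510.5, -26.3, 263.2]
ee_rot: [180.0, -0.1, 169.4]
force: [-0.3, 0.3, 0.6]
gripper_width: 91.0
gripper_force: 0.0
```

```bash
python3 - <<'E'
from h import *
import cv2
s=probe_bus.state();p=s['ee_pos'];print(p,s['ee_rot'])
K=np.array([511.5,-27.7,0]);y=np.radians(-10.5);d=(K-p)
print('tool dx,dy',d[0]*-np.cos(y)-d[1]*np.sin(y), -d[0]*np.sin(y)+d[1]*np.cos(y))
m=vision.camera_model('wrist');T=m['T'];c=T[:3,:3].T@(np.array([K[0],K[1],174])-T[:3,3]);v=np.array([c[0],-c[1]]);th=np.arctan2(np.hypot(*v),-c[2])
print('knob px pred',np.array([m['cx'],m['cy']])+m['fx']*th*v/np.hypot(*v))
cv2.imwrite('pics/w1.png',vision.grab_frame('wrist'))
E
```

```text
[510.52185475 -26.28283574 263.16170547] [ 1.79977677e+02 -1.16719409e-01  1.69368346e+02]
tool dx,dy -1.2200237939486613 -1.215180903934472
knob px pred [314.53274083 241.8033999 ]
```

View pics/w1.png

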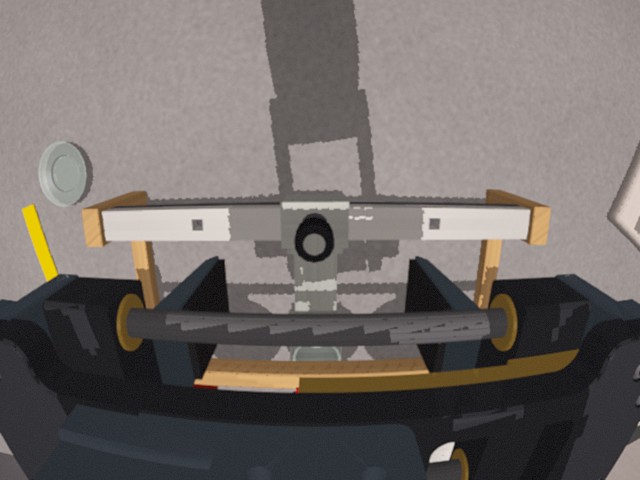

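Wrist view: the knob is at (314,241), where I predicted it, centred between the fingers. Next I descend and grip.

{"name": "tcp_steps", "arguments": {"ticks": {"moves":[[-1.2, -1.2, 20, 0, 0, 0], [0, 0, 30, 0, 0, 0], [0, 0, 30, 0, 0, 0], [0, 0, 30, 0, 0, 0], [0, 0, 12, 0, 0, 0], [0, 0, 0, 0, 0, 0], [0, 0, 0, 0, 0, 0]]}}}

```text
time_s: 2.65
ee_pos: [512.4, -26.5, 143.1]
ee_rot: [180.0, 0.1, 169.6]
force: [1.3, 0.2, 0.5]
gripper_width: 91.2
gripper_force: 0.0
```

{"name": "tcp_steps", "arguments": {"ticks": {"moves":[[0, 0, 0, 0, 0, 0], [0, 0, 0, 0, 0, 0], [0, 0, 0, 0, 0, 0], [0, 0, 0, 0, 0, 0], [0, 0, 0, 0, 0, 0], [0, 0, 0, 0, 0, 0], [0, 0, 0, 0, 0, 0], [0, 0, 0, 0, 0, 0]]}, "finger_gap": 20, "grip_force": 45}}

```text
time_s: 3.45
ee_pos: [511.6, -27.3, 141.9]
ee_rot: [-180.0, -0.0, 169.5]
force: [-1.2, -1.6, -0.4]
gripper_width: 30.3
gripper_force: 1.4
```

{"name": "tcp_steps", "arguments": {"ticks": {"moves":[[0, 0, 0, 0, 0, 0], [0, 0, 0, 0, 0, 0], [0, 0, 0, 0, 0, 0], [0, 0, 0, 0, 0, 0]]}}}

```text
time_s: 3.85
ee_pos: [511.7, -27.2, 141.9]
ee_rot: [-180.0, -0.0, 169.5]
force: [0.0, -2.2, -0.7]
gripper_width: 29.4
gripper_force: 45.0
```

{"name": "tcp_steps", "arguments": {"ticks": {"moves":[[0, 0, -4, 0, 0, 0], [0, 0, -5, 0, 0, 0], [0, 0, -5, 0, 0, 0], [0, 0, 0, 0, 0, 0], [0, 0, 0, 0, 0, 0]]}}}

```text
time_s: 4.35
ee_pos: [511.6, -27.1, 155.5]
ee_rot: [-180.0, -0.0, 169.5]
force: [2.1, -2.2, -8.8]
gripper_width: 29.1
gripper_force: 45.0
```

{"name": "tcp_steps", "arguments": {"ticks": {"moves":[[0, 4, 0, 0, 0, 0], [0, 8, 0, 0, 0, 0], [0, 10, 0, 0, 0, 0], [0, 10, 0, 0, 0, 0], [0, 10, 0, 0, 0, 0], [0, 10, 0, 0, 0, 0], [0, 10, 0, 0, 0, 0], [0, 10, 0, 0, 0, 0]]}}}

```text
time_s: 5.15
ee_pos: [524.8, 44.7, 155.9]
ee_rot: [-180.0, -0.0, 169.5]
force: [2.2, -2.7, -8.6]
gripper_width: 29.1
gripper_force: 45.0
```

{"name": "tcp_steps", "arguments": {"ticks": {"moves":[[0, 10, 0, 0, 0, 0], [0, 10, 0, 0, 0, 0], [0, 9, 0, 0, 0, 0], [0, 6, 0, 0, 0, 0], [0, 3, 0, 0, 0, 0], [0, 0, 0, 0, 0, 0], [0, 0, 0, 0, 0, 0], [0, 0, 0, 0, 0, 0]]}}}

```text
time_s: 5.95
ee_pos: [531.6, 81.3, 155.9]
ee_rot: [179.9, -0.0, 169.5]
force: [0.5, 1.3, -8.7]
gripper_width: 29.3
gripper_force: 45.0
```

```bash
python3 - <<'E'
from h import *
import cv2
s=probe_bus.state();p=s['ee_pos'];y=np.radians(-10.5)
print('carrier',(p-[511.6,-27.1,0])@[-np.sin(y),np.cos(y),0],'lat',(p-[511.6,-27.1,0])@[np.cos(y),np.sin(y),0],p)
i=vision.grab_frame('wrist');cv2.imwrite('pics/w2.png',i)
E
```

```text
carrier 110.27264996822029 lat -0.1260679016872146 [531.57163743  81.3490983  155.93205933]
```

View pics/w2.png

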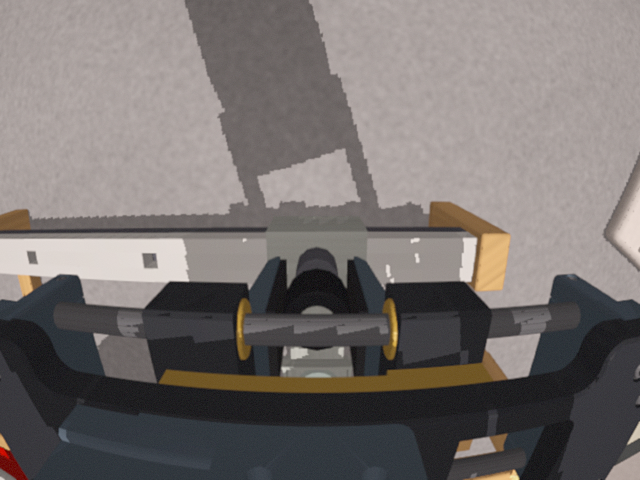

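The wrist view shows the sleeve moved left, with the middle and right holes now exposed at (150,260) and (32,257). Travel is 110.3 mm. Now I lower the pin.

{"name": "tcp_steps", "arguments": {"ticks": {"moves":[[0, 0, 4, 0, 0, 0], [0, 0, 3, 0, 0, 0], [0, 0, 3, 0, 0, 0], [0, 0, 2, 0, 0, 0], [0, 0, 2, 0, 0, 0], [0, 0, 0, 0, 0, 0], [0, 0, 0, 0, 0, 0], [0, 0, 0, 0, 0, 0]]}}}

```text
time_s: 6.8
ee_pos: [531.6, 81.1, 142.2]
ee_rot: [180.0, -0.0, 169.5]
force: [-4.5, 2.3, -0.1]
gripper_width: 29.1
gripper_force: 45.0
```

The pin dropped in: vertical force is near zero at the rest height. Now I push it fully down.

{"name": "tcp_steps", "arguments": {"ticks": {"moves":[[0, 0, 2, 0, 0, 0], [0, 0, 2, 0, 0, 0], [0, 0, 2, 0, 0, 0], [0, 0, 0.7, 0, 0, 0], [0, 0, 0, 0, 0, 0], [0, 0, 0, 0, 0, 0], [0, 0, 0, 0, 0, 0]]}}}

```text
time_s: 7.5
ee_pos: [531.6, 81.1, 136.0]
ee_rot: [180.0, 0.0, 169.5]
force: [-5.2, 2.2, 7.0]
gripper_width: 29.4
gripper_force: 45.0
```

```bash
python3 - <<'E'
from h import *
import cv2
i=vision.grab_frame('top')[140:290,250:450]
cv2.imwrite('pics/t2.png',cv2.resize(i,None,fx=4,fy=4))
E
```

```text
(no output)
```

View pics/t2.png

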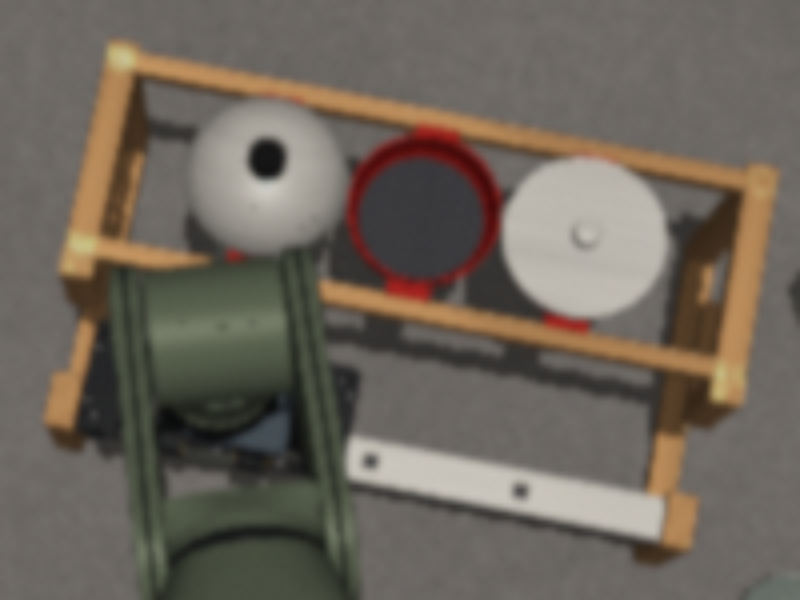

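The top view shows the middle and right holes free, at (371,461) and (520,490). A 7 N push against the 4 N spring means the knob is on its stop, so I'm handing in.

```bash
python3 -c "
from workcell import env, vision, probe_bus, job_done
print(job_done())"
```

```text
the job is handed in; nothing more can be done
None
```

I handed the job in at about 7.6 s with the sleeve pinned in the hole under the domed-hood funnel and the fingers holding the knob fully down (about 7 N). I could not see the jar in the last picture, and no verdict came back.

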